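Advance the racks of a fraction collector

TASK

On the fraction collector, slide the three vial racks round the tray by one place, one at a time into the empty space: first the finished rack with the capped vials sideways out of the filling station's column and fully over to the opposite rim, then the open rack waiting behind it forward until it is home against the station's end stop and the spring catch has come up behind it, and then the last rack sideways, again fully over to the rim, into the place which that one has left. Keep the racks flat on the tray and push gently, with no more than about 10 N, since the vials are full or open glass; leave the bottle, the beaker and the wrench alone.

Things in the scene. Friction and masses are not known exactly. Their poses are not given: they have to be found in the camera images.
- deck: fraction collector, fixed: grey housing 158 mm wide, 20 mm high, with a rack tray on top holding 2 x 2 rack places (three racks, one empty). Origin on the bench below the tray's centre; x points away from the robot to the two end stops, y left, z up. Place centres: y = +39 and -39 mm; near row x = -40 mm, far row x about +40 mm.
- tray_floor (a point): centre of the tray floor, 20 mm above the bench, deck's axes. The floor is 142 mm square (to 71 mm each way); a rim 8 mm high and 5 mm thick runs round its near, left and right sides, the far side has the end stops; a guide post 12 mm across, 8 mm high stands here. Racks have about 1 mm of play in the rim.
- station_face (a point): floor point, deck's axes, at deck x = +71 mm in the middle of the filling station's column (left, y = +39, or right, y = -39). Its end stop, a block 52 mm wide, 26 mm high on rails, is clamped by hand with its face anywhere from 14 to 44 mm beyond this point (not measured). Waiting place: near place here, rack centre 110 mm before this point. A post 84 mm high stands 113 mm beyond.
- blank_face (a point): floor point, deck's axes, at the face of the other column's plain fixed stop (block 52 mm wide, 26 mm high, no post), deck x = +77 mm. The far place before it is empty at the start; a rack in it has its centre 31 to 40 mm before this face.
- rack_capped_c (a point): centre (15 mm over the underside) of the finished rack: pale block 62 mm square, 30 mm high, 0.24 to 0.36 kg, with 16 small capped vials reaching 42 mm. Starts drawn back from the stop in the far place of the station's column, sides along the deck's axes. Pushed by its side faces it slides at about 1 to 4 N.
- rack_wide_c (a point): centre (15 mm over the underside) of an open rack, same block and weight, with 4 wide open vials reaching 40 mm. Starts in one of the two near places.
- rack_narrow_c (a point): centre (15 mm over the underside) of an open rack, same block and weight, with 9 narrow open vials reaching 44 mm. Starts in the other near place.
- catch (a joint): sprung brass cone in the tray floor, 18 mm across, 3 mm high, in the middle of the station's column; set with the end stop, its centre 72 mm before the stop's face. 0 = up, 0.003 = pressed flush by a rack over it (as at the start). A rack rides onto it with about 3 to 7 N of push. It rises behind a rack that is fully home against the stop; a rack 4 mm short keeps it pressed.
- bottle: bystander: amber bottle, 64 mm across, 150 mm high, origin under its centre
- beaker: bystander: open beaker, 64 mm across, 70 mm high, origin under its centre
- wrench: bystander: wrench lying on the bench, origin under its middle
Things that resemble listed ones, but are neither listed nor needed, are in the scene too. What is shaped like the part that bears rack_narrow_c but brown or purple is not meant.

How it is judged:
By the outcome, as a careful person would: the job done as asked, in the order asked, and still so for the second after the job is handed in, with the robot touching nothing.
It also fails if it takes over 72 s, if anything falls off the work surface, if the arm or the gripper's body presses on something with over 40 N, if the wrist force passes 120 N, or if a joint passes its speed limit or range.

ROBOT

A 6-joint arm with a two-finger parallel gripper is mounted at the origin on the work surface. World frame = base frame: x ahead of the robot, y to its left, z up, the work surface at z = 0. Lengths are in m, angles in rad, forces in N, time in s.
With the tool pointing down it reaches from about 0.375 to 0.9 m from the base axis. Payload 3.1 kg.
Tool frame: the origin (TCP) lies on the centre line of the jaws, within the pads' length; the fingertips stand robot.tcp_to_tips ahead of it and the grasp point (between the pads) lies 3 mm ahead of it (robot.tcp_to_tips is the distance from the TCP to the fingertips, in m); z points along the fingers, y is the line along which they close (so a half turn about z gives the same grasp; the last joint's range is limited). The gripper opens to 87 mm and grips with 3 to 60 N. Pads are 19 mm wide; open, the fingers measure 117 mm over their backs; the gripper's body (75 mm by 190 mm) begins 51 mm behind the grasp point.
Start: joints at [1.044, 0.527, 1.433, -0, 1.181, -0.178], TCP at [0.213, 0.588, 0.245] pointing down, gripper open.
Joint ranges: [-3.08, 3.08], [-0.75, 2.2], [0.22, 2.44], [-1.43, 4.57], [0, 2.65], [-2.85, 2.85]. Speed limits (rad/s): [2.79, 2.79, 3.14, 3.14, 3.14, 3.14].

INTERFACE

Orientations are given as a unit quaternion [x, y, z, w].
In Python, from rig import robot gives the robot as it stands. The module is installed in compiled form; this text tells all that it offers.
- The arm moves only by the shell command python3 -m jog 'ROWS' [FORCE]. ROWS is JSON, one flat list of numbers, 5 for each row, row after row: the finger opening in m, from 0 to 0.087, then the shift along the tool's x, y, z in m, then the turn about the tool's z in units of 10 degrees (1.0 is 10 degrees). In form: [claw, x, y, z, roll, claw, x, y, z, roll, ...]. A call has 1 to 20 rows; each row shifts and turns the commanded pose from where the row before left it, along the tool's axes as they then stand; what a row does not reach is not made up. A row lasts 1/8 s, in which the tool goes at most 62.5 mm and 10.7 degrees, less where a joint would pass 70% of its speed; a pose out of reach is approached as far as the arm can. A call with a gripper value outside its range is refused whole. The fingers move at their own pace and stop on an object; FORCE is the grip in N (left out, the last holds). Time passes only in rows, so rows that do not move let the fingers close. It gives the time, the measured TCP pose, the force, the opening and the grip force at its end, in the units of the state.
- robot.get_obs(): the state, without advancing time (a new reading comes with each control period).
- robot.camera(name): name is "scene" or "top" or "wrist"; returns the picture (384x512x3 uint8, blue, green, red); there is no depth.
- robot.camera_model(name): a dict with "fx", "fy", "cx", "cy" (pixels), "R" (3x3) and "t" (3): a world point X has camera coordinates R X + t; the wrist camera has in their place "tool_from_camera" (4x4, takes a point from camera to tool coordinates, whose origin is the TCP and whose axes are the flange's). Camera axes: x right, y down, z forward; pixel columns grow to the right and rows downward; lengths in m; the calibration is good to about 2 mm. A picture is of the moment at which its call begins: read the wrist's pose just before it. camera_model takes no time and is no camera call.
- robot.hand_in(): hands the job in; it is judged then, once.
Trained networks look in the newest picture that a camera, given by its name, has taken for a name from the list of things; names that differ only in an ending like _2 or _b are one class to them, and where a whole thing is asked for, a point or a joint stands for the part that bears it (a point fixed in the world has none). Each returns a list of dicts, best first, with "conf" (0 to 1); they miss things now and then, are a little off and sometimes report something else, mostly with a low value. They report only what shows in the picture. A call takes as long as a camera call. They do not tell look-alikes from the thing itself.
- robot.look_for(camera, label): "extent" ([centre column, centre row, width, height] in pixels, round what is visible of it).
- robot.outline_of(camera, label): "region" (384x512 bool, what is visible of it) and "extent" ([centre column, centre row, width, height] in pixels, round what is visible of it).
The state is a dict: "time": time; "q": joint angles; "joint_velocities": joint speeds; "joint_torque": joint torques, N m; "position": TCP position; "tool_rot": TCP orientation; "ft_force": force on the tool from outside, world axes, zero at the start; "moment": the same for the moment, N m; "grip_width": finger opening in m; "grip_force": force on a finger pad.
Only numpy, scipy, OpenCV 4.12 (cv2) and the standard library are available. Lean on these libraries where they do the work, as an engineer would, in place of code of your own. Each camera call takes 0.05 s, during which the arm holds its last target. There are 200 camera calls.

## Working session

There is one attempt and no reset: what is moved stays moved. The work goes in short steps, Python scripts to look and compute and a shell command to move; the robot and the scene stay as the last step left them, time stands still between calls to the robot, and variables do not carry over. Pictures are saved under pics/ and viewed, at most 10 in all, crops included, and the job is handed in when it is done.

```bash
mkdir -p pics; cat > h.py <<'E'
import numpy as np,cv2
from rig import robot
from scipy.spatial.transform import Rotation as Ro
def cam(n):
    m=robot.camera_model(n)
    K=np.array([[m['fx'],0,m['cx']],[0,m['fy'],m['cy']],[0,0,1]])
    if 'R' in m: return K,np.array(m['R']),np.array(m['t'])
    o=robot.get_obs(); T=np.eye(4);T[:3,:3]=Ro.from_quat(o['tool_rot']).as_matrix();T[:3,3]=o['position']
    W=np.linalg.inv(T@np.array(m['tool_from_camera'])); return K,W[:3,:3],W[:3,3]
def w2p(X,c):
    K,R,t=c; p=K@(R@np.array(X,float)+t); return p[:2]/p[2]
def p2w(p,z,c):
    K,R,t=c; d=R.T@np.linalg.solve(K,[p[0],p[1],1]); C=-R.T@t; return C+d*(z-C[2])/d[2]
E
python3 - <<'E'
from h import *
o=robot.get_obs();print(o,robot.tcp_to_tips)
for n in('top','scene'):
    im=robot.camera(n);cv2.imwrite(f'pics/{n}0.png',im)
    for l in('rack_capped_c','rack_wide_c','rack_narrow_c','deck','bottle','beaker','wrench'):
        for r in robot.look_for(n,l)[:3]: print(n,l,np.round(r['extent']),round(r['conf'],2))
    K,R,t=cam(n);print(K,R.round(3),(-R.T@t).round(3))
E
```

```text
{'time': 0.0, 'q': array([ 1.04447075e+00,  5.28476285e-01,  1.43390209e+00, -2.79848254e-06,
        1.18133658e+00, -1.78434268e-01]), 'joint_velocities': array([ 0.00186561,  0.00103882, -0.00128572, -0.00152535,  0.00053567,
       -0.00204384]), 'joint_torque': array([-1.62918102e-03, -4.40043855e+01, -1.76595283e+01,  6.31648349e-02,
        5.80524502e-02, -1.37623442e-04]), 'position': array([0.21266475, 0.58699327, 0.2435654 ]), 'tool_rot': array([ 1.73069177e-01,  9.84909099e-01, -9.96393666e-04, -3.65023129e-04]), 'ft_force': array([ 0.18786666, -0.33409215,  0.22782536]), 'moment': array([-0.00956048, -0.04035137,  0.01289249]), 'grip_force': 0.0, 'grip_width': 0.08704346175300162} 0.022
top rack_capped_c [273. 158.  28.  28.] 0.97
top rack_wide_c [300. 191.  25.  28.] 0.7
top rack_narrow_c [224. 183.  35.  33.] 0.81
top rack_narrow_c [264. 248.  32.  28.] 0.65
top rack_narrow_c [271. 188.  24.  29.] 0.62
top deck [290. 151.  70. 118.] 0.56
top beaker [426. 206.  34.  28.] 0.63
top wrench [379. 185.  49.  46.] 0.87
[[383.52525494   0.         256.49412347]
 [  0.         383.52525494 198.14407123]
 [  0.           0.           1.        ]] [[-0.012 -1.    -0.003]
 [-0.996  0.013 -0.085]
 [ 0.085  0.002 -0.996]] [0.455 0.008 1.023]
scene rack_capped_c [285. 221.  41.  38.] 0.63
scene rack_capped_c [291. 262. 158.  80.] 0.41
scene rack_wide_c [235. 226.  36.  33.] 0.91
scene rack_narrow_c [207. 193.  23.  28.] 0.94
scene rack_narrow_c [255. 208.  36.  33.] 0.84
scene rack_narrow_c [285. 189.  28.  26.] 0.69
scene deck [290. 262. 162.  84.] 0.77
scene beaker [110. 338.  52.  56.] 0.93
scene beaker [339. 238.  82.  48.] 0.32
scene wrench [185. 323.  30.  88.] 0.61
[[357.89900684   0.         253.14708845]
 [  0.         357.89900684 188.73369926]
 [  0.           0.           1.        ]] [[ 0.893  0.45  -0.025]
 [ 0.236 -0.513 -0.825]
 [-0.384  0.731 -0.564]] [ 0.872 -0.611  0.546]
```

View pics/top0.png

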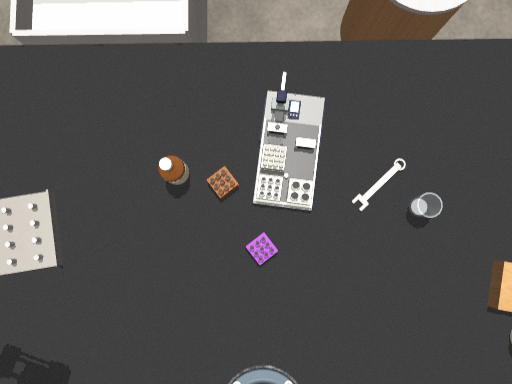

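View pics/scene0.png

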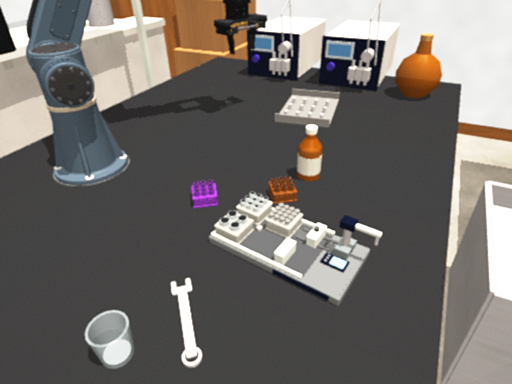

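The top view shows three rack-like candidates for the narrow rack: a brown block at (223,182), a purple one at (262,248), and a white one in the tray at (271,188). I choose the white one. The capped rack is at (273,157) in the far left place (station column, post at (282,97)), and the wide rack is at (300,190) in the near right. The far right place is empty. The scene view agrees: wide rack at (235,226), narrow at (255,208), capped at (285,220).

```bash
python3 - <<'E'
from h import *
c=cam('top'); 
P=np.array([p2w(p,.02,c) for p in [(268,92),(325,97),(312,209),(254,204)]]);print(P.round(4))
for p in [(273,158),(300,191),(271,188)]: print(p2w(p,.05,c).round(4))
for n,p in(('bottle',(176,176)),('brown',(223,182)),('beaker',(420,208)),('wr',(361,202))): print(n,p2w(p,0.01,c).round(3))
print(np.array(robot.camera_model('wrist')['tool_from_camera']).round(3),robot.camera_model('wrist')['fx'])
im=robot.camera('top')[80:220,240:340];cv2.imwrite('pics/c1.png',cv2.resize(im,None,fx=4,fy=4,interpolation=2)) 
E
```

```text
[[ 0.8267 -0.0246  0.02  ]
 [ 0.8108 -0.1773  0.02  ]
 [ 0.5106 -0.135   0.02  ]
 [ 0.5256  0.0165  0.02  ]]
[ 0.6412 -0.0339  0.05  ]
[ 0.5552 -0.1013  0.05  ]
[ 0.5638 -0.0276  0.05  ]
bottle [0.604 0.224 0.01 ]
brown [0.586 0.098 0.01 ]
beaker [ 0.51  -0.422  0.01 ]
wr [ 0.528 -0.266  0.01 ]
[[ 0.002 -0.969 -0.246  0.067]
 [ 1.     0.001  0.002 -0.001]
 [-0.001 -0.246  0.969 -0.14 ]
 [ 0.     0.     0.     1.   ]] 282.3928363049358
```

View pics/c1.png

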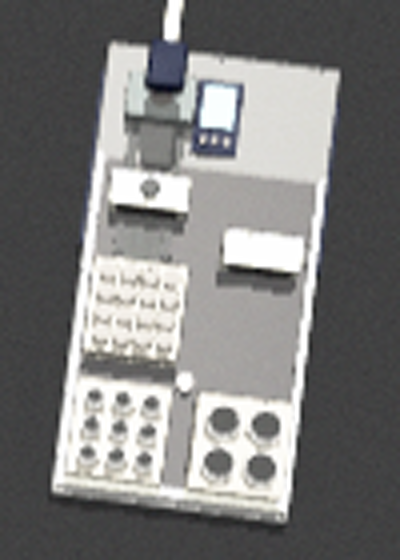

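The crop confirms it: 16 capped vials far left, 9 narrow vials near left (behind the capped rack), 4 wide vials near right. The sliding stop with the hole is on the left at (150,190), so the station column is the left one.

```bash
python3 -m jog '[0.02,-0.037,-0.0234,0,0,0.02,-0.037,-0.0234,0,0,0.02,-0.037,-0.0234,0,0,0.02,-0.037,-0.0234,0,0,0.02,-0.037,-0.0234,0,0,0.02,-0.037,-0.0234,0,0,0.02,-0.037,-0.0234,0,0,0.02,-0.037,-0.0234,0,0,0.02,-0.037,-0.0234,0,0,0.02,-0.037,-0.0234,0,0,0.02,-0.037,-0.0234,0,0,0.02,-0.037,-0.0234,0,0,0.02,-0.037,-0.0234,0,0,0.02,-0.037,-0.0234,0,0,0.02,-0.037,-0.0234,0,0,0.02,-0.037,-0.0234,0,0]'
python3 -m jog '[0.02,0,0,0,0.975,0.02,0,0,0,0.975,0.02,0,0,0,0.975,0.02,0,0,0,0.975,0.02,0,0,0,0.975,0.02,0,0,0,0.975,0.02,0,0,0,0.975,0.02,0,0,0,0.975,0.02,0,0,0,0,0.02,0,0,0,0]'
python3 - <<'E'
from h import *
im=robot.camera('wrist');c=cam('wrist');cv2.imwrite('pics/w1.png',im)
u=np.deg2rad(-7.9);ex=np.array([np.cos(u),np.sin(u),0]);ey=np.array([-ex[1],ex[0],0]);O=np.array([.595,-.070,0])
for x,y in[(0,0),(.071,.071),(-.071,.071),(-.071,-.071),(.071,-.071)]:print(x,y,w2p(O+ex*x+ey*y+[0,0,.02],c).round(1))
for l in('rack_capped_c','rack_wide_c','rack_narrow_c'):
    for r in robot.look_for('wrist',l)[:2]: print(l,np.round(r['extent']),round(r['conf'],2),p2w(r['extent'][:2],.055,c).round(3))
o=robot.get_obs();print(o['tool_rot'],o['q'],o['position'])
E
```

```text
time: 2.85
position: [0.6428, 0.0326, 0.2446]
tool_rot: [0.173, 0.985, 0.0, 0.0]
ft_force: [0.5, 0.2, -0.6]
grip_width: 0.0201
grip_force: 0.0
time: 4.1
position: [0.6419, 0.0338, 0.2445]
tool_rot: [0.754, 0.657, -0.0, -0.0]
ft_force: [-0.2, -0.7, -0.1]
grip_width: 0.0202
grip_force: 0.0
0 0 [236.1 249.5]
0.071 0.071 [288.1 201. ]
-0.071 0.071 [182.4 200.7]
-0.071 -0.071 [188.5 294. ]
0.071 -0.071 [285.4 294.2]
rack_capped_c [268. 219.  51.  33.] 0.96 [ 0.646 -0.019  0.055]
rack_capped_c [206. 217.  50.  36.] 0.18 [ 0.571 -0.005  0.055]
rack_narrow_c [ 95. 216.  65.  47.] 0.86 [0.435 0.015 0.055]
rack_narrow_c [205. 218.  48.  34.] 0.64 [ 0.569 -0.006  0.055]
[ 7.54009476e-01  6.56863540e-01 -1.50032639e-05  1.20368578e-06] [-1.20949370e-01  5.52008462e-01  1.38522504e+00 -2.56070564e-05
  1.20437745e+00  1.65531820e-02] [0.64192137 0.03378924 0.2445365 ]
```

View pics/w1.png

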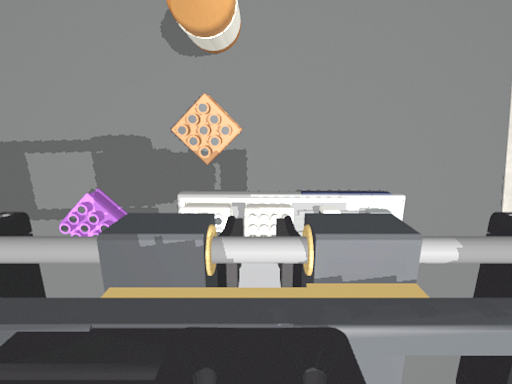

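The wrist view looks past the gripper. The deck's left rim is at row ~195, the capped rack at (268,219), and the narrow rack at (205,218) is partly hidden. I'll shift right for one clear view.

```bash
python3 -m jog '[0.02,-0.05,0,0,0,0.02,-0.05,0,0,0,0.02,-0.05,0,0,0,0.02,0,0,0,0,0.02,0,0,0,0]'
python3 - <<'E'
from h import *
im=robot.camera('wrist');c=cam('wrist');cv2.imwrite('pics/w2.png',cv2.resize(im[60:290,120:440],None,fx=2.5,fy=2.5,interpolation=2))
u=np.deg2rad(-7.9);ex=np.array([np.cos(u),np.sin(u),0]);ey=np.array([-ex[1],ex[0],0]);O=np.array([.595,-.070,0])
for l in('rack_capped_c','rack_wide_c','rack_narrow_c','deck'):
    for r in robot.look_for('wrist',l)[:2]:
        p=p2w(r['extent'][:2],.05,c);print(l,np.round(r['extent']),round(r['conf'],2),p.round(4),((p-O)@ex).round(4),((p-O)@ey).round(4))
np.save('c2.npy',np.hstack([c[0],c[1],c[2][:,None]]))
E
```

```text
time: 4.92
position: [0.6211, -0.1146, 0.2445]
tool_rot: [0.754, 0.656, 0.0, -0.0]
ft_force: [-0.2, 0.3, -0.6]
grip_width: 0.0196
grip_force: 0.0
rack_capped_c [271. 106.  60.  52.] 0.78 [ 0.6454 -0.0337  0.05  ] 0.0449 0.0429
rack_capped_c [294. 138. 251. 130.] 0.64 [ 0.6674 -0.0735  0.05  ] 0.0722 0.0065
rack_wide_c [205. 172.  55.  52.] 0.68 [ 0.5568 -0.0989  0.05  ] -0.0338 -0.0339
rack_narrow_c [205.  21.  71.  42.] 0.71 [0.5867 0.0614 0.05  ] -0.0263 0.129
rack_narrow_c [ 77. 109.  79.  72.] 0.71 [ 0.4264 -0.0072  0.05  ] -0.1756 0.039
deck [294. 137. 255. 128.] 0.93 [ 0.668  -0.0715  0.05  ] 0.0725 0.0086
```

View pics/w2.png

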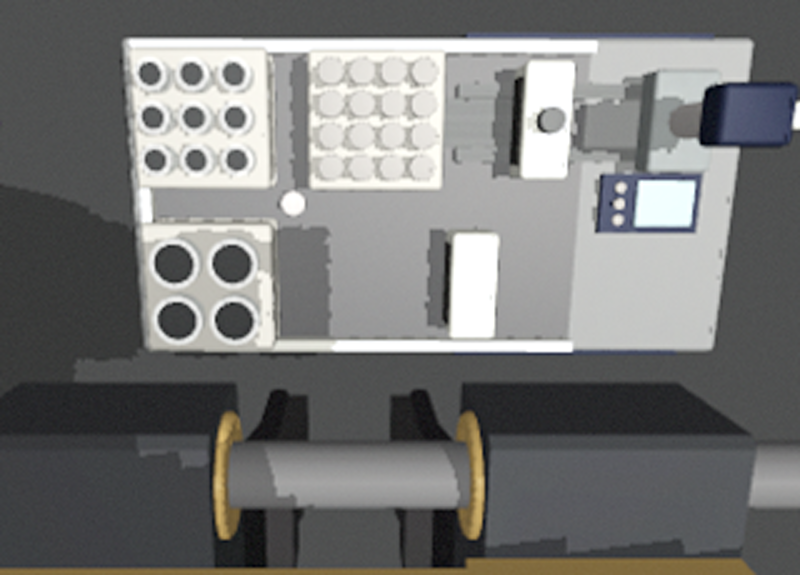

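The view is clear: guide post at crop (293,203), capped rack top spanning (308–443, 52–188), narrow rack top left, wide rack bottom left. The station stop's front edge is at x≈524 and the blank stop's at x≈452.

```bash
python3 - <<'E'
from h import *
A=np.load('c2.npy');c=(A[:,:3],A[:,3:6],A[:,6])
f=lambda p,z:p2w((p[0]/2.5+120-.3,p[1]/2.5+60-.3),z,c)
L=[f(p,.028) for p in((124,40),(597,43))];R=[f(p,.028) for p in((148,351),(573,351))]
for P in(L,R): d=P[1]-P[0];print(P,np.degrees(np.arctan2(d[1],d[0])))
O=f((293,203),.028);u=np.deg2rad(-7.9);ex=np.array([np.cos(u),np.sin(u),0]);ey=np.array([-ex[1],ex[0],0])
print('O',O,'mid of rims y',[((p-O)@ey).round(4) for p in L+R])
for n,p,z in[('stopL',(524,62),.046),('stopR',(521,176),.046),('blankL',(452,233),.046),('blankR',(449,336),.046),('capNL',(309,52),.05),('capFL',(443,52),.05),('capFR',(442,188),.05),('capNR',(309,188),.05),('narNL',(132,48),.05),('narFL',(268,48),.05),('narNR',(137,187),.05),('narFR',(273,187),.05),('wNL',(140,225),.05),('wFL',(274,222),.05),('wFR',(274,346),.05),('wNR',(148,347),.05)]:
    q=f(p,z)-O;print(n,(q@ex*1e3).round(1),(q@ey*1e3).round(1))
E
```

```text
[array([0.53184109, 0.01732076, 0.028     ]), array([ 0.75312857, -0.01429345,  0.028     ])] -8.130537269563352
[array([ 0.51191204, -0.13390891,  0.028     ]), array([ 0.73297484, -0.16420595,  0.028     ])] -7.803868520811825
O [ 0.59916893 -0.06852478  0.028     ] mid of rims y [np.float64(0.0758), np.float64(0.0749), np.float64(-0.0768), np.float64(-0.0764)]
stopL 106.8 64.2
stopR 108.6 13.9
blankL 77.2 -12.8
blankR 77.6 -63.7
capNL 10.0 67.8
capFL 69.6 67.9
capFR 71.2 8.5
capNR 9.3 8.4
narNL -68.7 69.3
narFL -8.2 69.4
narNR -70.7 8.7
narFR -7.5 8.8
wNL -70.6 -8.9
wFL -7.4 -7.4
wFR -8.9 -67.9
wNR -70.8 -68.5
```

```bash
python3 -m jog '[0.02,0.046,0.004,0,0,0.02,0.046,0.004,0,0,0.02,0.046,0.004,0,0,0.02,0,0,0.045,0,0.02,0,0,0.045,0,0.02,0,0,0.045,0,0.02,0,0,0.04,0,0.02,0,0,0.015,0,0.02,0,0,0,0,0.02,0,0,0,0]'
cat > s.py <<'E'
from h import *
o=robot.get_obs();q=o['position']-[.5992,-.0685,0];ex=np.array([.9905,-.1374,0]);ey=np.array([.1374,.9905,0])
R=Ro.from_quat(o['tool_rot']).as_matrix()
print('deck',(q@ex*1e3).round(1),(q@ey*1e3).round(1),(q[2]*1e3).round(1),'F',(o['ft_force']@ex).round(2),(o['ft_force']@ey).round(2),o['ft_force'][2].round(2),'yaw y',np.degrees(np.arctan2(R[1,1],R[0,1])).round(2))
E
python3 s.py
```

```text
time: 6.42
position: [0.6536, 0.0203, 0.0563]
tool_rot: [0.754, 0.657, 0.001, 0.001]
ft_force: [1.3, -0.1, -0.3]
grip_width: 0.0198
grip_force: 0.0
deck 41.7 95.4 56.3 F 1.35 0.09 -0.33 yaw y -7.91
```

```bash
python3 -m jog '[0.02,-0.004,0,0.0015,0,0.02,-0.004,-0.001,0,0,0.02,-0.003,0,0,0,0.02,-0.002,0,0,0,0.02,-0.002,0,0,0,0.02,-0.002,0,0,0,0.02,-0.002,0,0,0,0.02,-0.002,0,0,0,0.02,-0.002,0,0,0,0.02,-0.002,0,0,0]'; python3 s.py; python3 -m jog '[0.02,-0.003,0,0,0,0.02,-0.003,0,0,0,0.02,-0.003,0,0,0,0.02,-0.003,0,0,0,0.02,-0.003,0,0,0,0.02,-0.003,0,0,0]'; python3 s.py
```

```text
time: 7.68
position: [0.6477, -0.0044, 0.0531]
tool_rot: [0.754, 0.657, 0.0, -0.0]
ft_force: [0.1, 2.0, 1.7]
grip_width: 0.0206
grip_force: 1.0
deck 39.3 70.1 53.1 F -0.18 1.95 1.69 yaw y -7.93
time: 8.43
position: [0.6452, -0.0224, 0.053]
tool_rot: [0.754, 0.657, 0.0, 0.0]
ft_force: [0.5, 2.1, 0.8]
grip_width: 0.02
grip_force: 1.1
deck 39.2 52.0 53.0 F 0.23 2.18 0.8 yaw y -7.93
```

```bash
python3 -m jog '[0.02,-0.003,0,0,0,0.02,-0.003,0,0,0,0.02,-0.003,0,0,0,0.02,-0.003,0,0,0,0.02,-0.003,0,0,0,0.02,-0.003,0,0,0,0.02,-0.003,0,0,0,0.02,-0.003,0,0,0,0.02,-0.003,0,0,0,0.02,-0.003,0,0,0,0.02,-0.003,0,0,0,0.02,-0.003,0,0,0,0.02,-0.003,0,0,0,0.02,-0.003,0,0,0,0.02,-0.002,0,0,0]'; python3 s.py
python3 - <<'E'
from h import *
cv2.imwrite('pics/t2.png',cv2.resize(robot.camera('top')[80:220,240:340],None,fx=4,fy=4,interpolation=2))
E
```

```text
time: 10.3
position: [0.6391, -0.066, 0.053]
tool_rot: [0.754, 0.656, -0.0, -0.0]
ft_force: [0.4, 2.0, 1.4]
grip_width: 0.0196
grip_force: 1.2
deck 39.2 8.0 53.0 F 0.14 2.0 1.36 yaw y -7.94
```

View pics/t2.png

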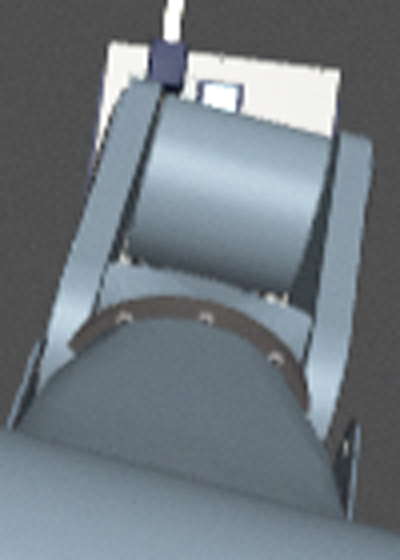

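The arm hides the tray from the top camera, so I'll feel for the rim with small steps.

```bash
python3 -m jog '[0.02,-0.001,0,0,0,0.02,-0.001,0,0,0,0.02,-0.001,0,0,0,0.02,-0.001,0,0,0,0.02,-0.001,0,0,0]' >/dev/null; python3 s.py;for i in 1; do python3 -m jog '[0.02,-0.001,0,0,0]' >/dev/null; python3 s.py;python3 -m jog '[0.02,-0.001,0,0,0]' >/dev/null; python3 s.py; done
```

```text
deck 39.2 3.2 53.1 F 0.85 3.1 2.51 yaw y -7.92
deck 39.2 2.1 53.1 F 0.16 2.09 0.6 yaw y -7.93
deck 39.2 1.5 53.1 F 0.38 5.32 2.18 yaw y -7.95
```

```bash
python3 -m jog '[0.02,0,0,0,0]' >/dev/null; python3 s.py; python3 -m jog '[0.02,-0.0005,0,0,0]' >/dev/null; python3 s.py
```

```text
deck 39.2 1.5 53.1 F 0.43 2.66 1.52 yaw y -7.94
deck 39.2 1.5 53.0 F 0.34 5.36 0.91 yaw y -7.95
```

```bash
python3 -m jog '[0.02,0.004,0,0,0,0.02,0.01,0,0,0,0.02,0,0,-0.05,0,0.02,0,0,-0.05,0,0.02,0,0,-0.05,0,0.02,-0.03,-0.005,-0.04,0,0.02,-0.035,-0.006,0,0,0.02,0,0,0,0,0.02,0,0,0,0]' ; python3 s.py
python3 - <<'E'
from h import *
im=robot.camera('wrist');cv2.imwrite('pics/w3.png',cv2.resize(im[60:290,120:440],None,fx=2.5,fy=2.5,interpolation=2))
c=cam('wrist');np.save('c2.npy',np.hstack([c[0],c[1],c[2][:,None]]))
E
```

```text
time: 12.6
position: [0.6198, -0.1217, 0.2425]
tool_rot: [0.754, 0.656, -0.0, -0.001]
ft_force: [-0.0, 0.4, 0.4]
grip_width: 0.0199
grip_force: 0.0
deck 27.7 -49.9 242.5 F -0.09 0.37 0.41 yaw y -7.94
```

View pics/w3.png

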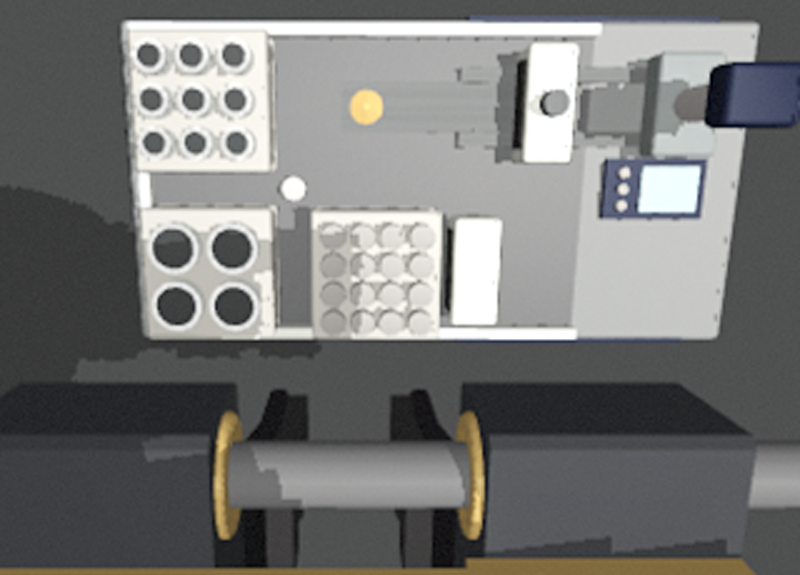

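The capped rack now sits against the right rim, top spanning (312–442, 212–335). The catch at (366,107) has risen and is brass-coloured. Next I go behind the narrow rack.

```bash
python3 -m jog '[0.02,0.03,-0.041,0,0,0.02,0.03,-0.041,0,0,0.02,0.0285,-0.04,0,0,0.02,0,0,0,-1,0.02,0,0,0,-1,0.02,0,0,0,-1,0.02,0,0,0,-1,0.02,0,0,0,-1,0.02,0,0,0,-1,0.02,0,0,0,-1,0.02,0,0,0,-1,0.02,0,0,0,-1,0.02,0,0,0,0,0.02,0,0,0,0]' ; python3 s.py
python3 - <<'E'
from h import *
A=np.load('c2.npy');c=(A[:,:3],A[:,3:6],A[:,6])
ex=np.array([.9905,-.1374,0]);ey=np.array([.1374,.9905,0])
for p,z in(((366,107),.0215),((293,188),.028),((528,44),.046),((524,162),.046)):
    q=p2w((p[0]/2.5+120-.3,p[1]/2.5+60-.3),z,c)-[.5992,-.0685,0];print((q@ex*1e3).round(1),(q@ey*1e3).round(1))
E
```

```text
time: 14.4
position: [0.5115, -0.0171, 0.2428]
tool_rot: [0.07, 0.998, 0.0, -0.0]
ft_force: [1.3, -0.1, 0.7]
grip_width: 0.0202
grip_force: 0.0
deck -93.9 38.8 242.8 F 1.25 0.07 0.74 yaw y 81.98
35.7 38.4
-0.2 -0.1
107.2 63.9
108.6 12.7
```

```bash
python3 -m jog '[0.02,0,0,0.045,0,0.02,0,0,0.045,0,0.02,0,0,0.045,0,0.02,0,0,0.04,0,0.02,0,0,0.014,0,0.02,-0.003,0,0,0,0.02,-0.003,0,0,0,0.02,-0.003,0,0,0,0.02,-0.002,0,0,0,0.02,-0.002,0,0,0,0.02,-0.002,0,0,0,0.02,-0.002,0,0,0,0.02,-0.002,0,0,0,0.02,-0.002,0,0,0]' ; python3 s.py;  python3 -m jog '[0.02,-0.003,0,0,0,0.02,-0.003,0,0,0,0.02,-0.003,0,0,0,0.02,-0.003,0,0,0,0.02,-0.003,0,0,0,0.02,-0.003,0,0,0,0.02,-0.003,0,0,0,0.02,-0.003,0,0,0]'; python3 s.py
```

```text
time: 16.15
position: [0.5327, -0.0206, 0.0539]
tool_rot: [0.069, 0.998, 0.0, 0.0]
ft_force: [-1.9, -0.0, 1.0]
grip_width: 0.0199
grip_force: 1.2
deck -72.5 38.3 53.9 F -1.9 -0.27 1.03 yaw y 82.07
time: 17.15
position: [0.5564, -0.0239, 0.0541]
tool_rot: [0.069, 0.998, -0.0, 0.0]
ft_force: [-1.4, -0.5, -0.0]
grip_width: 0.0199
grip_force: 0.7
deck -48.6 38.3 54.1 F -1.33 -0.67 -0.03 yaw y 82.07
```

```bash
for i in 1; do python3 -m jog '[0.02,-0.0015,0,0,0,0.02,-0.0015,0,0,0,0.02,-0.0015,0,0,0]'>/dev/null; python3 s.py; python3 -m jog '[0.02,-0.0015,0,0,0,0.02,-0.0015,0,0,0,0.02,-0.0015,0,0,0]'>/dev/null; python3 s.py; python3 -m jog '[0.02,-0.0015,0,0,0,0.02,-0.0015,0,0,0,0.02,-0.0015,0,0,0]'>/dev/null; python3 s.py; python3 -m jog '[0.02,-0.0015,0,0,0,0.02,-0.0015,0,0,0,0.02,-0.0015,0,0,0]'>/dev/null; python3 s.py;  python3 -m jog '[0.02,-0.0015,0,0,0,0.02,-0.0015,0,0,0,0.02,-0.0015,0,0,0]'>/dev/null; python3 s.py; done
```

```text
deck -44.7 38.3 54.1 F -3.24 0.08 1.16 yaw y 82.08
deck -40.1 38.3 54.1 F -3.6 0.08 1.23 yaw y 82.07
deck -34.8 38.2 54.1 F -2.83 -0.6 0.93 yaw y 82.07
deck -30.7 38.2 54.1 F -1.53 0.05 1.53 yaw y 82.07
deck -26.2 38.3 54.1 F -2.22 -0.39 1.69 yaw y 82.07
```

Past the catch ramp. Continuing to x≈31, about 57 mm further.

```bash
python3 -m jog '[0.02,-0.003,0,0,0,0.02,-0.003,0,0,0,0.02,-0.003,0,0,0,0.02,-0.003,0,0,0,0.02,-0.003,0,0,0,0.02,-0.003,0,0,0,0.02,-0.003,0,0,0,0.02,-0.003,0,0,0,0.02,-0.003,0,0,0,0.02,-0.003,0,0,0,0.02,-0.003,0,0,0,0.02,-0.003,0,0,0,0.02,-0.003,0,0,0,0.02,-0.003,0,0,0,0.02,-0.003,0,0,0,0.02,-0.003,0,0,0,0.02,-0.002,0,0,0,0.02,-0.001,0,0,0]' ; python3 s.py;  python3 -m jog '[0.02,-0.001,0,0,0,0.02,-0.001,0,0,0,0.02,-0.001,0,0,0,0.02,-0.001,0,0,0]'>/dev/null; python3 s.py
```

```text
time: 21.28
position: [0.629, -0.0341, 0.0541]
tool_rot: [0.069, 0.998, -0.0, -0.0]
ft_force: [-3.7, -0.4, 3.1]
grip_width: 0.02
grip_force: 1.9
deck 24.8 38.2 54.1 F -3.59 -0.85 3.13 yaw y 82.07
deck 29.1 38.2 54.1 F -3.95 0.72 2.54 yaw y 82.07
```

```bash
python3 -m jog '[0.02,-0.001,0,0,0,0.02,-0.001,0,0,0]'>/dev/null; python3 s.py;python3 -m jog '[0.02,-0.001,0,0,0,0.02,-0.001,0,0,0]'>/dev/null; python3 s.py;python3 -m jog '[0.02,-0.001,0,0,0]'>/dev/null; python3 s.py;python3 -m jog '[0.02,-0.0007,0,0,0]'>/dev/null; python3 s.py
```

```text
deck 30.8 38.2 54.1 F -3.36 0.22 2.19 yaw y 82.07
deck 32.7 38.2 54.1 F -2.7 0.56 2.3 yaw y 82.07
deck 33.7 38.2 54.1 F -3.65 -0.74 2.24 yaw y 82.07
deck 34.0 38.2 54.1 F -4.56 -1.0 3.34 yaw y 82.07
```

```bash
python3 -m jog '[0.02,-0.0006,0,0,0]'>/dev/null; python3 s.py;python3 -m jog '[0.02,-0.0006,0,0,0]'>/dev/null; python3 s.py;python3 -m jog '[0.02,-0.0006,0,0,0]'>/dev/null; python3 s.py
```

```text
deck 34.1 38.2 54.0 F -5.64 0.59 5.93 yaw y 82.08
deck 34.1 38.3 54.0 F -6.81 -1.4 4.99 yaw y 82.08
deck 34.1 38.2 54.0 F -8.18 -0.38 6.09 yaw y 82.09
```

```bash
python3 -m jog '[0.02,0.004,0,0,0,0.02,0.011,0,0,0,0.02,0,0,-0.05,0,0.02,0,0,-0.05,0,0.02,0,0,-0.05,0,0.02,0.02,-0.044,-0.04,0,0.02,0.02,-0.044,0,0,0.02,0.02,-0.045,0,0,0.02,0,0,0,1,0.02,0,0,0,1,0.02,0,0,0,1,0.02,0,0,0,1,0.02,0,0,0,1,0.02,0,0,0,1,0.02,0,0,0,1,0.02,0,0,0,1,0.02,0,0,0,1,0.02,0,0,0,0]' ; python3 s.py
python3 - <<'E'
from h import *
im=robot.camera('wrist');cv2.imwrite('pics/w4.png',cv2.resize(im[0:230,120:440],None,fx=2.5,fy=2.5,interpolation=2))
c=cam('wrist');np.save('c2.npy',np.hstack([c[0],c[1],c[2][:,None]]))
E
```

```text
time: 25.15
position: [0.548, -0.157, 0.2439]
tool_rot: [0.754, 0.657, 0.0, 0.001]
ft_force: [-0.2, 0.3, -0.1]
grip_width: 0.0202
grip_force: 0.0
deck -38.6 -94.7 243.9 F -0.27 0.22 -0.07 yaw y -7.81
```

View pics/w4.png

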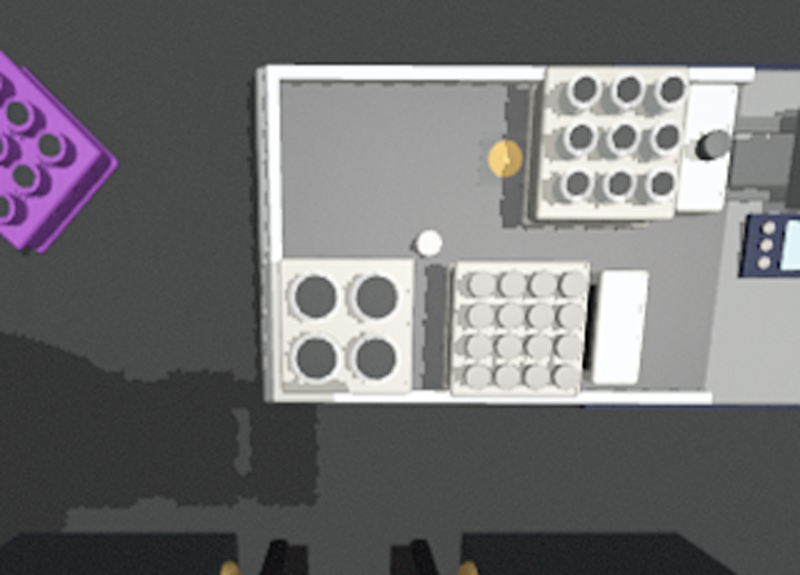

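The narrow rack is home, top (535–690, 68–220) touching the stop, and the catch at (506,158) is up and clear behind it. Capped rack still at the right rim. Now the wide rack.

```bash
python3 -m jog '[0.02,0,-0.0015,0.045,0,0.02,0,0,0.045,0,0.02,0,0,0.045,0,0.02,0,0,0.04,0,0.02,0,0,0.015,0,0.02,0.003,0,0,0,0.02,0.003,0,0,0,0.02,0.003,0,0,0,0.02,0.002,0,0,0,0.02,0.002,0,0,0,0.02,0.002,0,0,0,0.02,0.002,0,0,0,0.02,0.002,0,0,0,0.02,0.002,0,0,0]' ; python3 s.py;  python3 -m jog '[0.02,0.003,0,0,0,0.02,0.003,0,0,0,0.02,0.003,0,0,0,0.02,0.003,0,0,0,0.02,0.003,0,0,0,0.02,0.003,0,0,0,0.02,0.003,0,0,0,0.02,0.003,0,0,0]'; python3 s.py
```

```text
time: 26.95
position: [0.5496, -0.1361, 0.054]
tool_rot: [0.754, 0.656, 0.0, 0.0]
ft_force: [-0.6, -3.4, 2.1]
grip_width: 0.02
grip_force: 1.6
deck -39.8 -73.8 54.0 F -0.15 -3.47 2.14 yaw y -7.94
time: 27.95
position: [0.5526, -0.1119, 0.0539]
tool_rot: [0.754, 0.657, 0.0, 0.0]
ft_force: [0.3, -2.7, 2.8]
grip_width: 0.0205
grip_force: 1.7
deck -40.2 -49.4 53.9 F 0.68 -2.66 2.82 yaw y -7.93
```

```bash
python3 -m jog '[0.02,0.003,0,0,0,0.02,0.003,0,0,0,0.02,0.003,0,0,0,0.02,0.003,0,0,0,0.02,0.003,0,0,0,0.02,0.003,0,0,0,0.02,0.003,0,0,0,0.02,0.003,0,0,0,0.02,0.003,0,0,0,0.02,0.003,0,0,0,0.02,0.003,0,0,0,0.02,0.003,0,0,0,0.02,0.003,0,0,0]'>/dev/null; python3 s.py;  python3 -m jog '[0.02,0.001,0,0,0,0.02,0.001,0,0,0,0.02,0.001,0,0,0,0.02,0.001,0,0,0]' >/dev/null; python3 s.py; python3 -m jog '[0.02,0.001,0,0,0]' >/dev/null; python3 s.py; python3 -m jog '[0.02,0.001,0,0,0]' >/dev/null; python3 s.py
```

```text
deck -40.2 -10.4 53.9 F 1.83 -3.11 1.54 yaw y -7.93
deck -40.2 -6.6 53.9 F 0.84 -3.56 1.14 yaw y -7.94
deck -40.2 -5.5 53.9 F 0.57 -2.98 0.87 yaw y -7.93
deck -40.2 -4.5 53.9 F 1.65 -2.68 1.09 yaw y -7.93
```

```bash
python3 -m jog '[0.02,0.001,0,0,0]' >/dev/null; python3 s.py; python3 -m jog '[0.02,0.001,0,0,0]' >/dev/null; python3 s.py; python3 -m jog '[0.02,0.0008,0,0,0]' >/dev/null; python3 s.py
```

```text
deck -40.2 -3.5 53.9 F 2.1 -2.73 0.96 yaw y -7.93
deck -40.2 -2.5 53.9 F 1.0 -3.94 0.73 yaw y -7.93
deck -40.2 -2.3 53.9 F 1.03 -7.3 1.47 yaw y -7.88
```

```bash
python3 -m jog '[0.02,0.0003,0,0,0]' >/dev/null; python3 s.py; python3 -m jog '[0.02,-0.004,0,0,0,0.02,-0.011,0,0,0,0.02,0,0,-0.05,0,0.02,0,0,-0.05,0,0.02,-0.025,0,-0.05,0,0.02,-0.05,0,-0.04,0,0.02,0,0,0,0,0.02,0,0,0,0]' ; python3 s.py
python3 - <<'E'
from h import *
im=robot.camera('wrist');cv2.imwrite('pics/w5.png',cv2.resize(im[0:230,120:440],None,fx=2.5,fy=2.5,interpolation=2))
c=cam('wrist');np.save('c2.npy',np.hstack([c[0],c[1],c[2][:,None]]))
E
```

```text
deck -40.1 -2.3 53.9 F 1.28 -6.62 1.46 yaw y -7.88
time: 31.82
position: [0.5457, -0.1519, 0.2421]
tool_rot: [0.755, 0.656, -0.0, -0.001]
ft_force: [-0.5, -0.2, 0.8]
grip_width: 0.0202
grip_force: 0.0
deck -41.5 -89.9 242.1 F -0.48 -0.28 0.81 yaw y -7.99
```

View pics/w5.png

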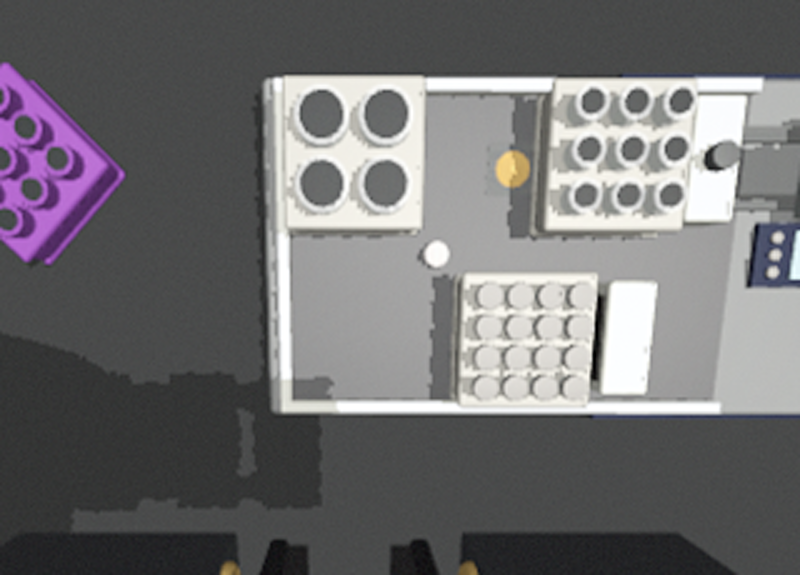

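All three racks are in place: wide at the left rim (285–423, 76–230), narrow at the stop with the catch up at (512,169), and capped at the right rim (460–597, 273–405).

```bash
python3 -c "
from rig import robot
print(robot.hand_in())"
```

```text
the job is handed in; nothing more can be done
None
```

The job is handed in at about 32 s: the capped rack is over against the right rim, the narrow rack is home against the end stop with the catch up behind it, and the wide rack is over against the left rim. The highest push force I read was about 8 N, and I did not touch the bottle, beaker or wrench.

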